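# Charge the glass lathe's lubricator until its indicator pin is out

## Task

Charge the grease line of the glass lathe with the hand lubricator bolted to the bench: with your fingertips push its black palm button right down and let it spring all the way back up, again and again, until the red indicator pin stands fully out of its brass boss, then leave the button up and take your hand away. Bring the pin out by pumping alone, without touching it; nothing is to be grasped or picked up, and the pot, the jar and the paddle stay where they are.

Things in the scene. Friction and masses are not known exactly. Their poses are not given: they have to be found in the camera images.
- pump: Hand lubricator bolted to the bench on a steel plate 120 x 250 x 8 mm (own x, y; plate centre at y +10 mm). Origin on the bench below the palm button. Above it a grey casting, barrel and brass nut, 148 mm high, then rod, return spring and black button. At y +85 mm the grease reservoir with white cap, 78 mm across, 146 mm high; at y -61 mm the valve block, 58 mm high, with the pin's brass boss.
- plunger_top (a point): Centre of the top of the black mushroom palm button (50 mm across, 24 mm thick, the flat of its top 30 mm across, 212 mm above the bench when up). It moves with the button, straight down.
- plunger (a joint): How far the palm button is pushed down, m: 0 = fully up, 0.026 = at its lower stop. The return spring pushes back with about 6 N at the top and 14 N at the bottom (a few N more in motion) and raises the button within about 0.3 s if nothing rests on it.
- indicator (a joint): How far the red pin has risen, m: starts at 0 to 0.008, 0.024 is fully out. It rises as the button goes down and stays put as the button comes up. The first stroke gives 2 to 6.6 mm, each further full stroke 4 mm; strokes of less than about 70 % of the travel, down and back up, gain little or nothing. 4 to 6 full strokes bring it fully out; more do not move it.
- indicator_tip (a point): Centre of the top of the red indicator pin (12 mm across); it moves with the pin. 74 mm above the bench with the pin fully in (4 mm above the boss), 98 mm with it fully out (28 mm above the boss). The pin's lowest 6 mm are yellow: 5 mm of this band show above the boss when the pin is fully out, 1 mm a stroke before.
- indicator_boss (a point): Centre of the top face of the brass hexagonal boss (28 mm across) out of which the pin rises, 70 mm above the bench, at x = 0, y = -65 mm of pump.
- indicator_pin: The red indicator pin itself; its axis is 65 mm to -y of the pump's origin. Its own origin is hidden inside the block, 74 mm below its tip. Not to be touched.
- pot: A brown stoneware pot, open at the top, 96 mm across, 82 mm high, loose on the bench; origin at the centre of its underside.
- jar: A closed green glass jar with a black lid, 58 mm across, 85 mm high, loose on the bench; origin at the centre of its underside.
- paddle: A graphite shaping paddle lying loose on the bench: dark blade 85 x 55 x 14 mm to its +x, wooden handle 22 mm thick to its -x, 225 mm long overall; origin on the bench, near its middle.

How it is judged (in metres and radians):
On the way, in this order (a step that is already met when the one before it is completed fails the run):
1. the button has been pushed down (value of joint plunger above 0.015 m), for 0.02 s.
2. the button has come back up (value of joint plunger below 0.008 m), for 0.02 s.
3. the pin has been pumped fully out (value of joint indicator above 0.022 m), for 0.1 s.
At the end, for the whole second after the job is handed in: The indicator pin stands at least 22 of its 24 mm out, the palm button is back up (within 3 mm), and the pot, the jar and the paddle are within 20 mm of where they stood (value of joint indicator above 0.022 m and value of joint plunger below 0.003 m and distance of each of pot, jar, paddle from where it was at the start of the episode below 0.02 m); the robot touches nothing.
It fails at once if the indicator pin is touched by the robot (contact force between any of the fingers, the arm and indicator_pin above 0.5 N).
It fails at once if the pot is picked up, pushed away or tipped (distance of pot from where it was at the start of the episode above 0.02 m or angle between pot's own z axis and vertical above 0.3 rad).
It fails at once if the jar is picked up, pushed away or tipped (distance of jar from where it was at the start of the episode above 0.02 m or angle between jar's own z axis and vertical above 0.3 rad).
It fails at once if the paddle is picked up or pushed away (distance of paddle from where it was at the start of the episode above 0.02 m).
It also fails if it takes over 48 s, if anything falls off the work surface, if the arm or the gripper's body presses on something with over 40 N, if the wrist force passes 120 N, or if a joint passes its speed limit or range.

## Robot

A 6-joint arm with a two-finger parallel gripper is mounted at the origin on the work surface. World frame = base frame: x ahead of the robot, y to its left, z up, the work surface at z = 0. Lengths are in mm, angles in rad, forces in N, time in s.
With the tool pointing down it reaches from about 350 to 875 mm from the base axis. Payload 4.2 kg.
Tool frame: the origin (TCP) lies midway between the tips of the shut fingers; the grasp point (between the pads) lies 19 mm behind it (hold_point_z is the distance from the TCP to the grasp point, in mm); z points along the fingers, y is the line along which they close (so a half turn about z gives the same grasp; the last joint's range is limited). The gripper opens to 87 mm and grips with 3 to 60 N. Pads are 19 mm wide; open, the fingers measure 117 mm over their backs; the gripper's body (75 mm by 190 mm) begins 51 mm behind the grasp point.
Start: joints at [1.455, 0.385, 0.008, 0, -1.194, -0.259], TCP at [228.771, 581.604, 222.55] pointing down, gripper open.
Joint ranges: [-3.14, 3.14], [-1.21, 2.06], [-1.07, 1.41], [-3.16, 2.05], [-2.99, -0.16], [-3.1, 3.1]. Speed limits (rad/s): [2.79, 2.79, 3.14, 3.14, 3.14, 3.14].

## Interface

Orientations are given as a unit quaternion [x, y, z, w].
In Python, from bench import get_obs, capture, job_done, hold_point_z gives the robot as it stands. The module is installed in compiled form; this text tells all that it offers.
- The arm moves only by the shell command python3 -m pendant 'ROWS' [OPENING] [FORCE]. ROWS is JSON, a list of rows, each a list of 6 numbers: the shift along the tool's x, y, z in cm, then the turn, a rotation vector about the tool's x, y, z in degrees. In form: [[dx, dy, dz, ax, ay, az], ...]. A call has 1 to 8 rows; each row shifts and turns the commanded pose from where the row before left it, along the tool's axes as they then stand; what a row does not reach is not made up. A row lasts 1/8 s, in which the tool goes at most 62.5 mm and 10.7 degrees, less where a joint would pass 70% of its speed; a pose out of reach is approached as far as the arm can. A call with a gripper value outside its range is refused whole. OPENING is the finger opening in cm, from 0 to 8.7, set as the call begins (- or left out, the last holds). The fingers move at their own pace and stop on an object; FORCE is the grip in N (left out, the last holds). Time passes only in rows, so rows that do not move let the fingers close. It gives the time, the measured TCP pose, the force, the opening and the grip force at its end, in the units of the state.
- get_obs(): the state, without advancing time (a new reading comes with each control period).
- capture(name): name is "side" or "top" or "wrist"; returns a dict with "frame" (420x560x3 uint8, red, green, blue), "fx", "fy", "cx", "cy" (pixels), "view" (4x4, takes a point from world to camera coordinates). Camera axes: x right, y down, z forward; pixel columns grow to the right and rows downward; lengths in mm; the calibration is good to about 2 mm. A picture is of the moment at which its call begins. There is no depth.
- job_done(): hands the job in; it is judged then, once.
The state is a dict: "clock": time; "joint_pos": joint angles; "qd": joint speeds; "joint_torque": joint torques, N m; "tcp_pos": TCP position; "tcp_rot": TCP orientation; "wrist_force": force on the tool from outside, world axes, zero at the start; "moment": the same for the moment, N m; "width": finger opening in mm; "finger_force": force on a finger pad.
Only numpy, scipy, OpenCV 4.12 (cv2) and the standard library are available. Lean on these libraries where they do the work, as an engineer would, in place of code of your own. Each camera call takes 0.05 s, during which the arm holds its last target. There are 200 camera calls.

## Working session

There is one attempt and no reset: what is moved stays moved. The work goes in short steps, Python scripts to look and compute and a shell command to move; the robot and the scene stay as the last step left them, time stands still between calls to the robot, and variables do not carry over. Pictures are saved under pics/ and viewed, at most 10 in all, crops included, and the job is handed in when it is done.

```bash
mkdir -p pics
python3 - <<'E'
from bench import *
import cv2, numpy as np, pickle
o=get_obs(); print(o["clock"],o["tcp_pos"],o["tcp_rot"],o["width"])
ims=[]
for n in("side","top"):
    c=capture(n); pickle.dump(c,open(n+".pkl","wb")); print(n,c["fx"],c["cx"],c["cy"],np.round(c["view"],3).tolist())
    cv2.imwrite(f"pics/{n}0.png",c["frame"][:,:,::-1])
E
```

```text
0.0 [228.55366248 581.07337905 221.47593893] [ 9.82478393e-01 -1.86373411e-01 -1.46364913e-04  1.06634821e-03] 86.73626394021838
side 426.97103851411475 279.81524569671626 215.24391876040545 [[0.836, -0.549, 0.013, -423.5], [-0.385, -0.602, -0.699, 345.207], [0.391, 0.579, -0.715, 931.874], [0.0, 0.0, 0.0, 1.0]]
top 433.77176733424795 277.3133161664204 204.086077966842 [[0.013, -1.0, -0.005, 52.888], [-0.989, -0.012, -0.145, 568.459], [0.145, 0.007, -0.989, 1141.353], [0.0, 0.0, 0.0, 1.0]]
```

View pics/side0.png

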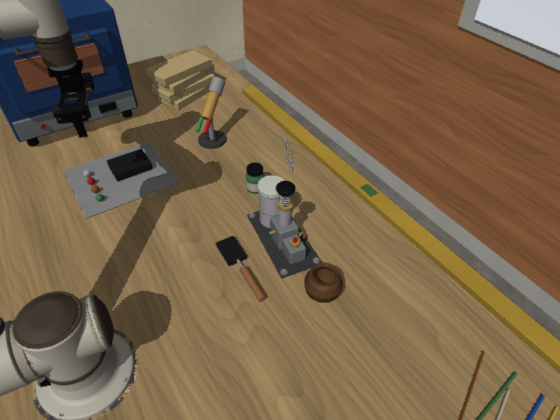

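View pics/top0.png

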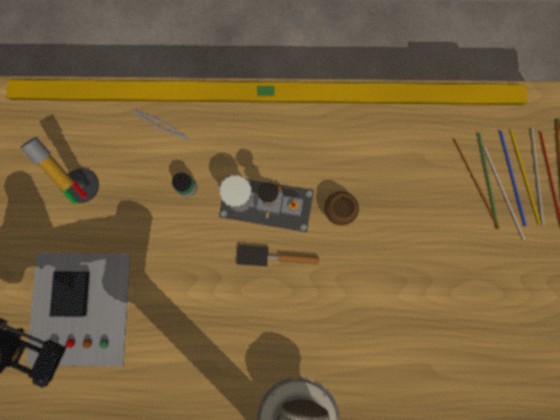

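```bash
cat > h.py <<'E'
import numpy as np,cv2
def ray(c,p):
    V=np.array(c["view"]);R=V[:3,:3];o=-R.T@V[:3,3]
    d=R.T@np.array([(p[0]-c["cx"])/c["fx"],(p[1]-c["cy"])/c["fy"],1]);return o,d/np.linalg.norm(d)
def plane(c,p,z):
    o,d=ray(c,p);return o+d*(z-o[2])/d[2]
def blobs(m,box):
    x0,y0,x1,y1=box;n,l,s,ce=cv2.connectedComponentsWithStats(m[y0:y1,x0:x1].astype(np.uint8))
    return [(s[i,4],ce[i]+[x0,y0]) for i in range(1,n) if s[i,4]>8]
E
python3 - <<'E'
import pickle;from h import *
from bench import get_obs
from scipy.spatial.transform import Rotation as R
for n,b in(("side",(272,175,300,205)),("top",(254,178,284,206))):
    c=pickle.load(open(n+".pkl","rb"));f=c["frame"].astype(int)
    for a,p in blobs(f.max(2)<42,b): print(n,"black",a,p.round(1),plane(c,p,203).round(1))
    b2=(285,225,310,255) if n=="side" else (280,195,305,215)
    for a,p in blobs((f[...,0]>150)&(f[...,1]<70),b2): print(n,"red",a,p.round(1),plane(c,p,77).round(1))
for z,p in((146,(235,190)),): print("cap",plane(c,p,z).round(1))
o=get_obs();print(R.from_quat(o["tcp_rot"]).as_matrix().round(3))
E
```

```text
side black 221 [285.5 188.3] [574.   81.6 203. ]
top black 15 [261.9 187.7] [582.9  95.8 203. ]
top black 10 [265.4 185.4] [588.5  87.5 203. ]
top black 9 [270.9 185.9] [587.5  74.5 203. ]
cap [586.8 165.2 146. ]
[[ 0.931 -0.366 -0.001]
 [-0.366 -0.931 -0.002]
 [ 0.     0.002 -1.   ]]
```

```bash
python3 -m pendant '[[1,0.7,-3,0,0,0],[4,2.7,0,0,0,0],[4.5,3,0,0,0,0],[4.5,3,0,0,0,0],[4.5,3,0,0,0,0],[4.5,3,0,0,0,0],[4.5,3,0,0,0,0],[4.5,3,0,0,0,0]]' 0 10; python3 -m pendant '[[4.5,3,0,0,0,0],[4.5,3,0,0,0,0],[4.5,3,0,0,0,0],[3.5,2.3,0,0,0,0],[1,0.6,0,0,0,0],[0,0,0,0,0,0],[0,0,0,0,0,0]]'
python3 - <<'E'
from bench import *
import cv2,numpy as np
from h import *
o=get_obs();print(o["clock"],o["tcp_pos"],o["width"],o["wrist_force"])
a=[]
for n in("side","wrist"):
    c=capture(n);a.append(c["frame"][:,:,::-1])
    for p in((574,81.5,212),o["tcp_pos"]):
        q=np.array(c["view"])@np.append(p,1);print(n,c["fx"]*q[0]/q[2]+c["cx"],c["fy"]*q[1]/q[2]+c["cy"])
s=cv2.resize(a[0][110:290,200:380],(420,420))
cv2.imwrite("pics/b.png",cv2.resize(np.hstack([s,a[1]]),(800,343)))
E
```

```text
clock: 1.1
tcp_pos: [448.7, 263.6, 252.3]
tcp_rot: [0.983, -0.186, -0.0, 0.0]
wrist_force: [1.4, 0.9, -0.4]
width: 15.2
finger_force: 0.0
clock: 1.98
tcp_pos: [571.6, 89.6, 252.5]
tcp_rot: [0.983, -0.186, -0.0, -0.0]
wrist_force: [-0.2, -0.2, 0.4]
width: 0.3
finger_force: 0.0
1.975 [571.56905363  89.58132928 252.49611543] 0.26797453067295246 [-0.20555956 -0.20516257  0.37286638]
side 285.56442762069264 185.5629630923075
side 283.23165772227196 171.42954363895387
wrist 293.6390337359179 223.98350820173954
wrist 281.79069074417583 262.53420651897704
```

View pics/b.png

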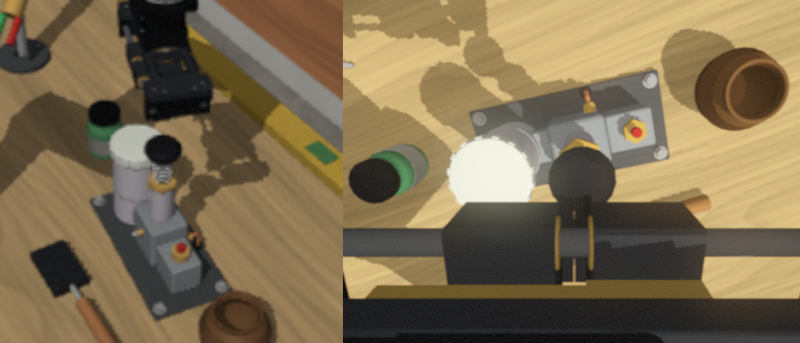

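Run:
```python
from bench import *
import cv2,numpy as np
from scipy.spatial.transform import Rotation as R
o=get_obs();M=R.from_quat(o["tcp_rot"]).as_matrix();T=np.array(o["tcp_pos"])
a=[]
for n,b in(("side",(240,110,320,200)),("wrist",(120,200,460,420))):
    c=capture(n);f=c["frame"][:,:,::-1].copy();f=np.clip((f/255.)**.5*255,0,255).astype(np.uint8)
    s=400/(b[2]-b[0]);f=cv2.resize(f[b[1]:b[3],b[0]:b[2]],None,fx=s,fy=s)
    for z in(0,-19,-40,-70):
      for y in(-15,15):
        q=np.array(c["view"])@np.append(T+M@[0,y,z],1);p=(c["fx"]*q[0]/q[2]+c["cx"]-b[0])*s,(c["fy"]*q[1]/q[2]+c["cy"]-b[1])*s
        cv2.circle(f,tuple(int(v) for v in p),3,(0,255-3*abs(z),255),-1)
    a.append(cv2.copyMakeBorder(f,0,600-f.shape[0],0,0,0))
cv2.imwrite("pics/c.png",np.hstack(a))
```

```text
(no output)
```

View pics/c.png

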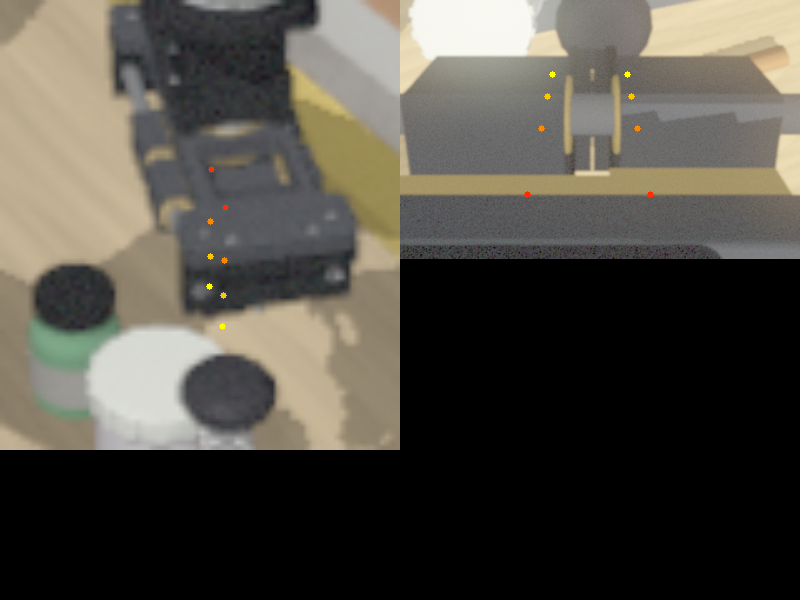

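Side view: the gripper body's near end (knuckle, ~ (290,165)) hides the fingers; the button is just below at (285,188). The wrist view shows the narrow shut fingertips directly beside the black button at about (282,262). I'll centre, descend, and make a first stroke.

```bash
python3 -m pendant '[[0.5,0.7,1,0,0,0],[0,0,2.2,0,0,0],[0,0,0.4,0,0,0],[0,0,0,0,0,0]]'; python3 -m pendant '[[0,0,1.0,0,0,0],[0,0,1.2,0,0,0],[0,0,0.6,0,0,0],[0,0,0,0,0,0]]'
```

```text
clock: 2.68
tcp_pos: [574.3, 80.1, 216.4]
tcp_rot: [0.982, -0.186, -0.0, 0.0]
wrist_force: [0.8, 0.5, -0.4]
width: 0.5
finger_force: 0.0
clock: 3.18
tcp_pos: [575.7, 80.5, 191.5]
tcp_rot: [0.983, -0.186, 0.002, -0.001]
wrist_force: [-3.2, 0.4, 11.7]
width: 0.4
finger_force: 5.6
```

```bash
python3 -m pendant '[[0,0,0.6,0,0,0],[0,0,0.3,0,0,0],[0,0,0,0,0,0]]'
```

```text
clock: 3.55
tcp_pos: [575.9, 80.5, 186.3]
tcp_rot: [0.983, -0.185, 0.004, -0.001]
wrist_force: [-8.6, 0.6, 23.8]
width: -0.2
finger_force: 11.7
```

```bash
python3 -m pendant '[[0,0,-1.9,0,0,0],[0,0,-1.9,0,0,0],[0,0,0,0,0,0],[0,0,0,0,0,0]]'; python3 -m pendant '[[0,0,1.2,0,0,0],[0,0,1.3,0,0,0],[0,0,1.3,0,0,0],[0,0,0,0,0,0],[0,0,0,0,0,0]]'; python3 -m pendant '[[0,0,-1.9,0,0,0],[0,0,-1.9,0,0,0],[0,0,0,0,0,0],[0,0,0,0,0,0]]'
python3 - <<'E'
from bench import *
import cv2
a=capture("side")["frame"][150:270,240:340,::-1]
cv2.imwrite("pics/d.png",cv2.resize(a,None,fx=5,fy=5,interpolation=2))
E
```

```text
clock: 4.05
tcp_pos: [573.6, 80.2, 216.3]
tcp_rot: [0.982, -0.186, -0.001, 0.0]
wrist_force: [-0.1, 0.1, -0.3]
width: 0.2
finger_force: 0.0
clock: 4.68
tcp_pos: [574.9, 80.3, 186.2]
tcp_rot: [0.983, -0.185, 0.003, 0.0]
wrist_force: [-11.7, 3.0, 31.2]
width: 0.7
finger_force: 15.7
clock: 5.18
tcp_pos: [573.3, 80.1, 215.4]
tcp_rot: [0.982, -0.186, -0.002, 0.001]
wrist_force: [0.5, 0.1, 0.0]
width: 0.4
finger_force: 0.0
```

View pics/d.png

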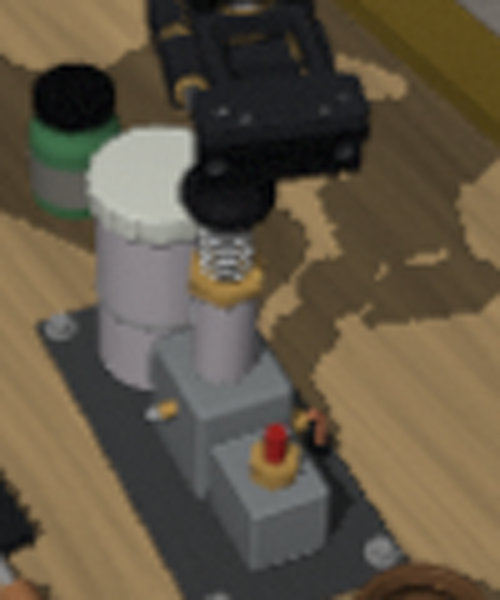

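The picture shows the button up (228,195 in the crop) and the red pin partly out (275,440), with no yellow yet. Four more strokes will make six in all.

```bash
python3 -m pendant '[[0,0,1.2,0,0,0],[0,0,1.3,0,0,0],[0,0,1.2,0,0,0],[0,0,0,0,0,0],[0,0,-1.9,0,0,0],[0,0,-1.9,0,0,0],[0,0,0,0,0,0],[0,0,0,0,0,0]]'; python3 -m pendant '[[0,0,1.2,0,0,0],[0,0,1.3,0,0,0],[0,0,1.2,0,0,0],[0,0,0,0,0,0]]'; python3 -m pendant '[[0,0,-1.9,0,0,0],[0,0,-1.8,0,0,0],[0,0,0,0,0,0],[0,0,0,0,0,0]]'; python3 -m pendant '[[0,0,1.2,0,0,0],[0,0,1.3,0,0,0],[0,0,1.2,0,0,0],[0,0,0,0,0,0],[0,0,-1.9,0,0,0],[0,0,-1.8,0,0,0],[0,0,0,0,0,0],[0,0,0,0,0,0]]';  python3 -m pendant '[[0,0,1.2,0,0,0],[0,0,1.3,0,0,0],[0,0,1.2,0,0,0],[0,0,0,0,0,0]]'; python3 -m pendant '[[0,0,-1.9,0,0,0],[0,0,-1.9,0,0,0],[0,0,-3,0,0,0],[0,0,-3,0,0,0],[0,0,0,0,0,0],[0,0,0,0,0,0]]'
python3 - <<'E'
from bench import *
import cv2
a=capture("side")["frame"][150:270,240:340,::-1]
cv2.imwrite("pics/e.png",cv2.resize(a,None,fx=5,fy=5,interpolation=2))
E
```

```text
clock: 6.22
tcp_pos: [573.3, 80.1, 216.4]
tcp_rot: [0.982, -0.186, -0.002, 0.001]
wrist_force: [-0.7, 1.1, -0.8]
width: 0.5
finger_force: 0.0
clock: 6.72
tcp_pos: [574.7, 80.3, 186.3]
tcp_rot: [0.983, -0.185, 0.002, 0.0]
wrist_force: [-9.6, 1.5, 24.7]
width: 0.3
finger_force: 12.4
clock: 7.22
tcp_pos: [573.3, 80.1, 216.3]
tcp_rot: [0.982, -0.187, -0.002, 0.001]
wrist_force: [-1.3, -0.5, -0.1]
width: 0.7
finger_force: 0.0
clock: 8.22
tcp_pos: [573.3, 80.1, 216.4]
tcp_rot: [0.982, -0.186, -0.002, 0.001]
wrist_force: [0.0, 0.6, -0.9]
width: 0.2
finger_force: 0.0
clock: 8.72
tcp_pos: [574.7, 80.2, 186.3]
tcp_rot: [0.983, -0.185, 0.002, 0.0]
wrist_force: [-9.8, 1.6, 25.3]
width: 0.5
finger_force: 12.4
clock: 9.48
tcp_pos: [573.4, 80.3, 277.4]
tcp_rot: [0.982, -0.186, -0.002, 0.001]
wrist_force: [-0.5, -0.5, -1.0]
width: 0.5
finger_force: 0.0
```

View pics/e.png

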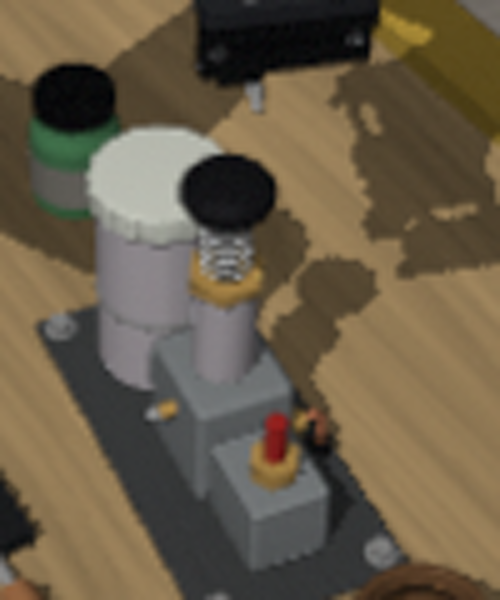

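Run:
```python
from bench import *
import cv2,numpy as np
a=[]
for n in("side","wrist"):
    c=capture(n);f=c["frame"][:,:,::-1]
    pr=lambda p:(lambda q:np.array([c["fx"]*q[0]/q[2]+c["cx"],c["fy"]*q[1]/q[2]+c["cy"]]))(np.array(c["view"])@np.append(p,1))
    P=[pr((564.3,17,z)) for z in(70,74,94,98)];print(n,np.round(P,1).tolist())
    h=f.astype(int);m=(h[...,2]>110)&(h[...,1]<60);y,x=np.nonzero(m);k=(abs(x-P[0][0])<25)&(abs(y-P[0][1])<40);print("red rows",y[k].min() if k.any() else None,y[k].max() if k.any() else None,x[k].mean())
    x0,y0=(P[1]+P[2])/2-[25,30];x0,y0=int(x0),int(y0)
    a.append(cv2.resize(f[max(y0,0):y0+60,x0:x0+50],(400,480),interpolation=cv2.INTER_NEAREST))
cv2.imwrite("pics/f.png",np.hstack(a))
```

```text
side [[295.0, 241.6], [295.1, 240.6], [295.4, 235.5], [295.5, 234.4]]
red rows 233 241 294.2413793103448
wrist [[344.6, 159.8], [345.2, 160.5], [348.7, 164.0], [349.5, 164.8]]
red rows 158 164 343.61538461538464
```

View pics/f.png

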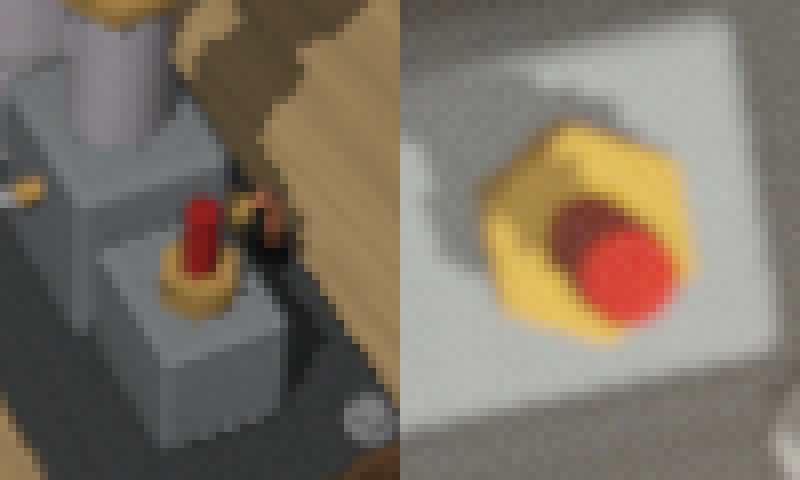

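Side crop: red pin well out (200,235) but no yellow band visible, so it is a stroke or two short; the two quick strokes probably fell short. More strokes are needed, with a longer dwell.

```bash
python3 -m pendant '[[0,0,3,0,0,0],[0,0,3,0,0,0],[0,0,0,0,0,0],[0,0,1.3,0,0,0],[0,0,1.3,0,0,0],[0,0,1.2,0,0,0],[0,0,0,0,0,0],[0,0,0,0,0,0]]'; python3 -m pendant '[[0,0,-1.9,0,0,0],[0,0,-1.9,0,0,0],[0,0,-0.2,0,0,0],[0,0,0,0,0,0],[0,0,0,0,0,0]]';  python3 -m pendant '[[0,0,1.3,0,0,0],[0,0,1.3,0,0,0],[0,0,1.3,0,0,0],[0,0,0,0,0,0],[0,0,0,0,0,0]]'; python3 -m pendant '[[0,0,-1.9,0,0,0],[0,0,-1.9,0,0,0],[0,0,-0.2,0,0,0],[0,0,0,0,0,0],[0,0,0,0,0,0]]';  python3 -m pendant '[[0,0,1.3,0,0,0],[0,0,1.3,0,0,0],[0,0,1.3,0,0,0],[0,0,0,0,0,0],[0,0,0,0,0,0]]'; python3 -m pendant '[[0,0,-1.9,0,0,0],[0,0,-1.9,0,0,0],[0,0,-3,0,0,0],[0,0,-3,0,0,0],[0,0,0,0,0,0],[0,0,0,0,0,0]]'
python3 - <<'E'
from bench import *
import cv2,numpy as np
a=[]
for n,x0,y0 in(("side",270,208),("wrist",322,132)):
    f=capture(n)["frame"][:,:,::-1]
    a.append(cv2.resize(f[y0:y0+60,x0:x0+50],(400,480),interpolation=cv2.INTER_NEAREST))
    if n=="side": print(f[230:246,294:296,::-1].mean(1).astype(int).tolist())
cv2.imwrite("pics/g.png",np.hstack(a))
E
```

```text
clock: 10.62
tcp_pos: [575.8, 80.4, 186.4]
tcp_rot: [0.983, -0.186, 0.003, -0.001]
wrist_force: [-4.6, 0.1, 14.7]
width: 0.6
finger_force: 7.1
clock: 11.25
tcp_pos: [573.7, 80.2, 220.4]
tcp_rot: [0.982, -0.186, -0.001, 0.0]
wrist_force: [0.1, -0.2, 0.7]
width: 0.7
finger_force: 0.0
clock: 11.88
tcp_pos: [575.2, 80.5, 186.3]
tcp_rot: [0.983, -0.185, 0.002, -0.0]
wrist_force: [-5.9, 1.6, 18.5]
width: 0.6
finger_force: 9.2
clock: 12.5
tcp_pos: [573.6, 80.1, 220.9]
tcp_rot: [0.982, -0.186, -0.001, 0.001]
wrist_force: [-0.0, 0.1, 0.3]
width: 0.4
finger_force: 0.0
clock: 13.12
tcp_pos: [575.0, 80.4, 186.4]
tcp_rot: [0.983, -0.186, 0.002, -0.0]
wrist_force: [-4.9, -0.2, 14.6]
width: 0.5
finger_force: 7.4
clock: 13.88
tcp_pos: [573.5, 80.3, 279.7]
tcp_rot: [0.982, -0.186, -0.001, 0.0]
wrist_force: [-0.7, 0.5, -0.4]
width: 0.5
finger_force: 0.0
[[85, 87, 88], [83, 82, 83], [99, 65, 64], [136, 34, 32], [146, 33, 31], [144, 32, 30], [121, 26, 24], [122, 28, 26], [123, 28, 27], [122, 26, 25], [121, 26, 24], [121, 29, 26], [129, 63, 37], [151, 113, 61], [153, 120, 64], [137, 108, 58]]
```

View pics/g.png

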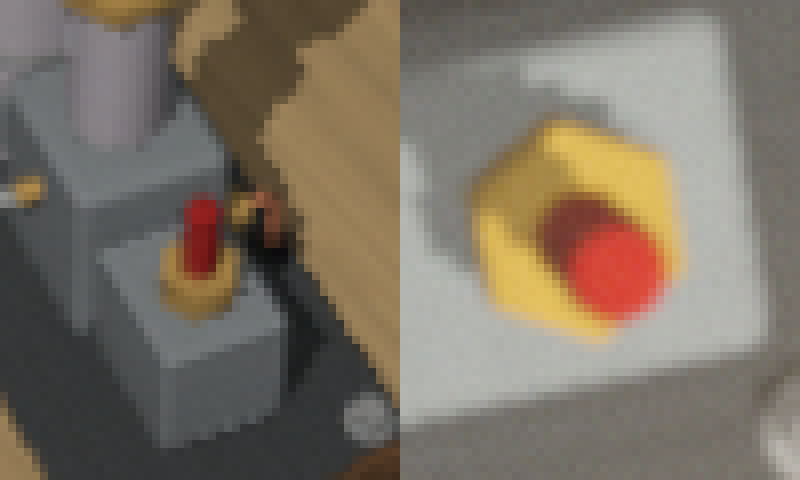

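```bash
python3 -m pendant '[[-2,0,0,0,0,0],[-4,0,0,0,8,0],[-4,0,0,0,8,0],[-4,0,0,0,8,0],[-3,0,0,0,8,0],[-3,0,0,0,8,0],[0,0,0,0,0,0],[0,0,0,0,0,0]]'
python3 - <<'E'
from bench import *
import cv2,numpy as np
c=capture("wrist");f=c["frame"][:,:,::-1]
q=np.array(c["view"])@[564.3,17,85,1];u,v=int(c["fx"]*q[0]/q[2]+c["cx"]),int(c["fy"]*q[1]/q[2]+c["cy"]);print(u,v)
g=f[max(v-40,0):v+40,max(u-40,0):u+40];print(g.shape)
cv2.imwrite("pics/h.png",np.hstack([cv2.resize(f,(400,300)),cv2.resize(g,(400,300),interpolation=cv2.INTER_NEAREST)]) if g.size else f)
E
```

```text
clock: 14.98
tcp_pos: [409.5, 144.2, 244.7]
tcp_rot: [0.932, -0.179, 0.307, 0.065]
wrist_force: [1.0, 0.3, 0.8]
width: 0.0
finger_force: 0.0
337 113
(80, 80, 3)
```

View pics/h.png

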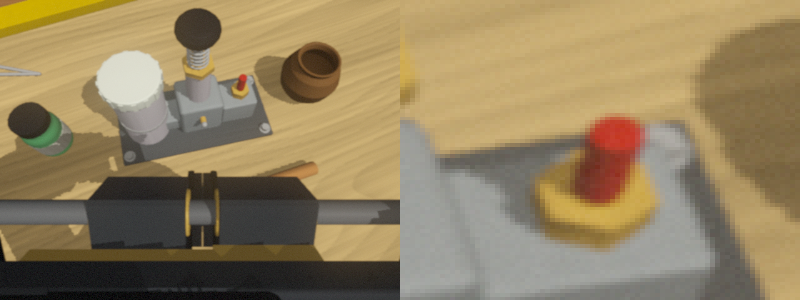

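Run:
```python
from bench import *
import cv2,numpy as np
c=capture("wrist");f=c["frame"].astype(int)
V=np.array(c["view"])
def pr(P): q=np.c_[P,np.ones(len(P))]@V.T;return np.c_[c["fx"]*q[:,0]/q[:,2]+c["cx"],c["fy"]*q[:,1]/q[:,2]+c["cy"]]
t=np.linspace(0,6.283,60)
circ=lambda r,z:np.c_[564.3+r*np.cos(t),17+r*np.sin(t),0*t+z]
y,x=np.mgrid[:420,:560];w=(abs(x-337)<22)&(abs(y-113)<28)
red=w&(f[...,0]>110)&(f[...,1]<75);bo=w&(f[...,0]>120)&(f[...,0]-f[...,2]>75)&(f[...,1]>90)
al=(red|bo);ys,xs=np.nonzero(red);yb,xb=np.nonzero(bo)
print("red rows",ys.min(),ys.max(),"cols",xs.min(),xs.max(),"boss rows",yb.min(),yb.max(),"cols",xb.min(),xb.max())
for z in(98,94,90):
    a=pr(circ(6,z));b=pr(circ(6,z-23));print(z,"top",a[:,1].min().round(1),"redbottom",b[:,1].max().round(1))
h=pr(circ(15,70));print("boss pred rows",h[:,1].min().round(1),h[:,1].max().round(1),"cols",h[:,0].min().round(1),h[:,0].max().round(1),"row centre",pr([[564.3,17,70]]))
for r in range(106,124): print(r,[tuple(f[r,k]) for k in range(xs.min()+3,xs.min()+7,3)]) if r>110 else 0
```

```text
red rows 106 126 cols 332 344 boss rows 86 138 cols 316 358
98 top 102.1 redbottom 124.6
94 top 104.4 redbottom 126.7
90 top 106.7 redbottom 128.7
boss pred rows 110.7 134.5 cols 322.1 349.8 row centre [[335.98321711 122.43165306]]
111 [(np.int64(128), np.int64(61), np.int64(41)), (np.int64(192), np.int64(59), np.int64(45))]
112 [(np.int64(116), np.int64(59), np.int64(45)), (np.int64(179), np.int64(61), np.int64(41))]
113 [(np.int64(106), np.int64(50), np.int64(32)), (np.int64(151), np.int64(57), np.int64(40))]
114 [(np.int64(110), np.int64(60), np.int64(44)), (np.int64(131), np.int64(56), np.int64(39))]
115 [(np.int64(111), np.int64(57), np.int64(39)), (np.int64(128), np.int64(55), np.int64(42))]
116 [(np.int64(112), np.int64(56), np.int64(39)), (np.int64(128), np.int64(50), np.int64(37))]
117 [(np.int64(110), np.int64(56), np.int64(43)), (np.int64(129), np.int64(47), np.int64(30))]
118 [(np.int64(110), np.int64(50), np.int64(41)), (np.int64(130), np.int64(49), np.int64(31))]
119 [(np.int64(111), np.int64(51), np.int64(35)), (np.int64(137), np.int64(57), np.int64(45))]
120 [(np.int64(116), np.int64(55), np.int64(41)), (np.int64(137), np.int64(54), np.int64(39))]
121 [(np.int64(116), np.int64(54), np.int64(40)), (np.int64(138), np.int64(52), np.int64(39))]
122 [(np.int64(119), np.int64(56), np.int64(44)), (np.int64(144), np.int64(59), np.int64(45))]
123 [(np.int64(119), np.int64(49), np.int64(38)), (np.int64(147), np.int64(61), np.int64(50))]
```

The wrist view from behind shows the button up and the pin tip at row 105. The boss-anchored prediction for fully out is about 104.7, against 107 for one stroke short. The last three full strokes left the pin unchanged, so it is fully out.

```bash
python3 -c "from bench import *; print(job_done())"
```

```text
the job is handed in; nothing more can be done
None
```

I handed the job in after nine pump strokes: the indicator pin looks fully out in the last pictures (judged from pin height; I could not make out the yellow band against the brass), the button is back up, and the hand is clear of everything.

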